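# Set the blade gap of a strip scraper with a feeler gauge

## Robot

A 6-joint arm with a two-finger parallel gripper is mounted at the origin on the work surface. World frame = base frame: x ahead of the robot, y to its left, z up, the work surface at z = 0. Lengths are in m, angles in rad, forces in N, time in s.
With the tool pointing down it reaches from about 0.25 to 0.725 m from the base axis. Payload 4 kg.
Tool frame: the origin (TCP) lies midway between the tips of the shut fingers; the grasp point (between the pads) lies 19 mm behind it (bot.grip_point_offset is the distance from the TCP to the grasp point, in m); z points along the fingers, y is the line along which they close (so a half turn about z gives the same grasp; the last joint's range is limited). The gripper opens to 85 mm and grips with 20 to 120 N. Pads are 22 mm wide; open, the fingers measure 114 mm over their backs; the gripper's body (76 mm by 85 mm) begins 54 mm behind the grasp point. The pads swing forward as they close: fully open they stand 13 mm farther back than shut.
Start: joints at [-1.17, 0.241, 0.005, 1.335, 0, 1.571], TCP at [0.195, -0.46, 0.231] pointing down, gripper open.
Joint ranges: [-2.72, 2.72], [-1.05, 1.87], [-1.09, 1.28], [-1.99, 2.15], [-1.42, 1.44], [-3.14, 3.14]. Speed limits (rad/s): [2.79, 2.79, 3.14, 3.14, 3.14, 3.14].

## Interface

Orientations are given as a unit quaternion [x, y, z, w].
In Python, from workcell import bot gives the robot as it stands.
- The arm moves only by the tool step_arm, never from a script. Its argument "targets" is text: rows parted by semicolons, each of 7 numbers parted by spaces: the opening, from -1 (shut) to 1 (fully open), so that 0 is half open, then the shift along the world's x, y, z normalised to -1 to 1, where 1 is 0.5 m, then the turn, a rotation vector about the world's x, y, z normalised to -1 to 1, where 1 is pi/4 rad. In form: gripper x y z wx wy wz; .... A call has 1 to 10 rows; each row is the pose to reach, as a shift and turn from the pose commanded when the call began; what a row does not reach only later rows make up. A row lasts 1/12 s, in which the tool goes at most 41.7 mm and 7.16 degrees, less where a joint would pass 70% of its speed; a pose out of reach is approached as far as the arm can. A call with a number of a shift or a turn outside -1 to 1 is refused whole. A call with a gripper value outside its range is refused whole. The fingers move at their own pace and stop on an object; the grip force is fixed at half the most. Time passes only in rows, so rows that repeat a pose let the fingers close. It gives the time, the measured TCP pose, the force, the opening and the grip force at its end, in the units of the state.
- bot.get_obs(): the state, without advancing time (a new reading comes with each control period).
- bot.camera(name): name is "scene" or "top" or "wrist"; returns the picture (400x640x3 uint8, red, green, blue); there is no depth.
- bot.camera_info(name): a dict with "vertical_fov" (degrees; the focal length in pixels is half the picture's height over the tangent of half this angle, whatever the lens; pixels are square), "cx", "cy" (the principal point, pixels), "pose" (4x4, takes a point from camera to world coordinates). Camera axes: x right, y up, looking along -z (the intrinsics and any distortion apply to the point x, -y, -z); pixel columns grow to the right and rows downward; lengths in m; the calibration is good to about 2 mm. A picture is of the moment at which its call begins: read the wrist's pose just before it. camera_info takes no time and is no camera call; for the wrist camera it gives the pose at the moment of the call.
- bot.job_done(): hands the job in; it is judged then, once.
The state is a dict: "clock": time; "joint_pos": joint angles; "joint_vel": joint speeds; "tau": joint torques, N m; "eef_pos": TCP position; "tool_rot": TCP orientation; "ft_force": force on the tool from outside, world axes, zero at the start; "ft_torque": the same for the moment, N m; "grip_width": finger opening in m; "grasp_force": force on a finger pad.
Only numpy, scipy, OpenCV 4.12 (cv2) and the standard library are available. Lean on these libraries where they do the work, as an engineer would, in place of code of your own. Each camera call takes 0.05 s, during which the arm holds its last target. There are 200 camera calls.

## Task

Set the gap of the little strip scraper on the mask carver's table: lay the red-handled steel gauge flat on the scraper's plate and slide its blade under the brass jaw until the tip shows beyond it, then turn the black knob clockwise until the gauge just drags - it should slide with a light pull of about 6 N, neither loose nor nipped tight. Never let the jaw pinch the blade hard, leave the gauge lying there in the gap at that setting, and leave everything else on the table where it is.

Things in the scene. Friction and masses are not known exactly. Their poses are not given: they have to be found in the camera images.
- stand: Strip scraper fixed to the table. Origin at table height, below jaw and knob axis; x: the way the gauge is pushed in, from the plate's long open end to the jaw; z up. Aluminium plate x -190 to 70 mm, y +-55 mm, top 12 mm above the table. Green bridge at x=0: 24 mm along x, 104 along y, top 70 mm above the table, on posts at y=+-43 mm (72 mm apart inside).
- jaw_line (a point): Point on the plate's top below the middle of the brass jaw; axes as the stand's. Jaw: 16 mm along x, 34 along y, lower edges rounded. It starts 6.5 to 9 mm above the plate (unknown; blade is 5 mm). It is sprung: once on the blade, each further mm of screw travel adds 8 N. Set right at 2 to 10 N on the blade; over 18 N spoils it.
- knob_grip (a point): Grip point of the round black ribbed knob: on its vertical axis, 101 mm above the table; fixed to the stand, does not turn. Knob 44 mm across, from 86 to 114 mm above the table, height constant. Clockwise seen from above lowers the jaw 2 mm per rad, counter-clockwise raises it. Turning takes about 0.08 N m; it stays where left; end stops lie outside the range needed.
- gauge_grip (a point): Grip point of the loose gauge: in its red handle, 24 mm above the gauge's underside. x to the blade's tip, z up. Handle 44 mm along x, 18 wide (y), from 5 to 35 mm above the underside. Blade under it: flat steel 24 mm wide, 5 thick (last 8 mm: 3 thick), from 20 mm behind to 135 mm ahead of this point. About 0.12 kg, starts flat on the table.
- gauge_tip (a point): Tip end of the gauge's blade, 135 mm ahead of gauge_grip, 2.5 mm above the underside; same axes. Friction of the blade on jaw and on plate is about 0.6 each (within a fifth), so a nipped gauge slides along x at a steady pull or push of about 1.2 times the jaw's load: aim at 6 N; 3.5 to 9 N is good (loose: 1 to 2 N).
- dish_a: small white ceramic dish, 90 mm across, 22 mm high; a bystander, origin at its underside; leave it alone
- dish_b: small blue ceramic dish, 76 mm across, 20 mm high; a bystander, origin at its underside; leave it alone
- ink_jar: amber glass jar with black lid, 52 mm across, 60 mm high; a bystander, origin at its underside; leave it alone
- mallet: small wooden mallet lying on the table; a bystander, origin at its underside; leave it alone
- cedar_blank: oval block of pale cedar, 160 x 100 x 70 mm, standing flat; a bystander, origin at its underside; leave it alone
- chisel: chisel with wooden handle lying on the table; a bystander, origin at its underside; leave it alone
- tea_cup: copper-coloured tea cup, 66 mm across, 60 mm high; a bystander, origin at its underside; leave it alone
Mind the look-alikes: they are no part of the job. Of the things that look like the part that bears gauge_grip, the largest one is meant.

How it is judged:
On the way:
1. the gauge lies flat on the plate with its blade right through under the jaw, still loose (jaw load under 1 N) (x of gauge_tip in the frame of stand between 0.012 and 0.055 m and y of gauge_tip in the frame of stand between -0.008 and 0.008 m and angle between the x axis of gauge_tip and the x axis of stand, either way round below 0.15 rad and angle between gauge_tip's own z axis and vertical below 0.06 rad and height (world z) of gauge_tip below 0.02 m and contact force between jaw_c0 and gauge below 1 N), for 0.2 s.
At the end, for the whole second after the job is handed in: The gauge lies flat on the scraper's plate (tilt under 0.06 rad) with its blade under the jaw, pointing along the stand's x (within 0.15 rad), its tip 12 to 55 mm beyond the jaw's centre line and within 8 mm of it sideways, at rest and let go, and the jaw presses on the blade with 2 to 10 N (x of gauge_tip in the frame of stand between 0.012 and 0.055 m and y of gauge_tip in the frame of stand between -0.008 and 0.008 m and angle between the x axis of gauge_tip and the x axis of stand, either way round below 0.15 rad and angle between gauge_tip's own z axis and vertical below 0.06 rad and height (world z) of gauge_tip below 0.02 m and contact force between jaw_c0 and gauge between 2 and 10 N and linear speed of gauge below 0.01 m/s); the robot touches nothing.
It fails at once if the jaw's load on the blade goes above 18 N (nipped hard) (contact force between jaw_c0 and gauge above 18 N).
It fails at once if a bystander is moved by more than 20 mm (distance of any of dish_a, dish_b, ink_jar, mallet, cedar_blank, chisel, tea_cup from where it was at the start of the episode above 0.02 m).
It also fails if it takes over 72 s, if anything falls off the work surface, if the arm or the gripper's body presses on something with over 40 N, if the wrist force passes 120 N, or if a joint passes its speed limit or range.

## Working session

There is one attempt and no reset: what is moved stays moved. The work goes in short steps, Python scripts to look and compute and a tool call to move; the robot and the scene stay as the last step left them, time stands still between calls to the robot, and variables do not carry over. Pictures are saved under pics/ and viewed, at most 10 in all, crops included, and the job is handed in when it is done.

Besides the shell and the picture viewer there is one more tool, called after ">>>" by a JSON object that holds its "fn" and its "kwargs", one argument or row to a line. step_arm: Moves the arm, as the interface text tells. Scaled input: -1 to 1 covers 0.5 m each way for a shift and pi/4 rad each way for a turn. Its arguments: {"type":"object","properties":{"targets":{"type":"string"}},"required":["targets"]}

```bash
mkdir -p pics; ls
cat > h.py <<'E'
import numpy as np, cv2
from workcell import bot
def ray(name,px,z,info=None):
    i=info or bot.camera_info(name); f=200/np.tan(np.radians(i["vertical_fov"])/2)
    P=np.array(i["pose"]); px=np.atleast_2d(np.array(px,float))
    d=np.c_[(px[:,0]-i["cx"])/f,-(px[:,1]-i["cy"])/f,-np.ones(len(px))]@P[:3,:3].T
    o=P[:3,3]; return o+d*((z-o[2])/d[:,2])[:,None]
def save(name,fn):
    im=bot.camera(name); cv2.imwrite("pics/"+fn,im[:,:,::-1]); return im
E
python3 - <<'E'
from h import *
a=save("top","top.png");b=save("scene","scene.png")
for n in("top","scene","wrist"): print(n,bot.camera_info(n))
print(bot.get_obs())
E
```

```text
pics
top {'vertical_fov': 54.389195414583426, 'cx': 313.9707343982432, 'cy': 201.20896350304452, 'pose': array([[-4.24628339e-04,  9.84140753e-01, -1.77388833e-01,
         3.36650990e-01],
       [-9.99999814e-01, -4.95542184e-04, -3.55462044e-04,
        -2.28307106e-03],
       [-4.37728334e-04,  1.77388649e-01,  9.84140780e-01,
         1.27219323e+00],
       [ 0.00000000e+00,  0.00000000e+00,  0.00000000e+00,
         1.00000000e+00]])}
scene {'vertical_fov': 57.82108502966844, 'cx': 315.5562134111098, 'cy': 196.2389130565774, 'pose': array([[ 0.70325468, -0.39223308,  0.59294694,  1.1838916 ],
       [ 0.71053682,  0.35975992, -0.6047398 , -0.64390148],
       [ 0.02388041,  0.84659673,  0.53169889,  0.65502891],
       [ 0.        ,  0.        ,  0.        ,  1.        ]])}
wrist {'vertical_fov': 67.68273317014787, 'cx': 323.15273106732246, 'cy': 202.7178878388036, 'pose': array([[ 0.39069129,  0.88285046,  0.26064418,  0.26271278],
       [-0.92052116,  0.37502565,  0.10952876, -0.43195732],
       [-0.00105074, -0.28272041,  0.95920179,  0.37395838],
       [ 0.        ,  0.        ,  0.        ,  1.        ]])}
{'clock': 0.1, 'joint_pos': array([-1.16996842e+00,  2.41353383e-01,  3.84847944e-03,  1.33523240e+00,
       -2.22046431e-05,  1.57079501e+00]), 'joint_vel': array([-6.08622672e-06, -1.06593917e-03,  5.44556258e-03,  4.29177937e-05,
        4.36591390e-04, -1.86894081e-03]), 'tau': array([-1.06476432e-04, -3.73138547e+01,  2.53009683e+01,  1.08826405e-02,
       -4.39960831e-05,  1.20292879e-05]), 'eef_pos': array([ 0.19485625, -0.45983392,  0.23049015]), 'tool_rot': array([ 9.79983659e-01,  1.99075579e-01, -2.04079826e-04, -9.48855085e-04]), 'ft_force': array([-0.49253966,  0.49593898,  0.2107339 ]), 'ft_torque': array([-0.01732778, -0.03219236, -0.0265728 ]), 'grasp_force': 0.0, 'grip_width': 0.08530077837259561}
```

View pics/top.png

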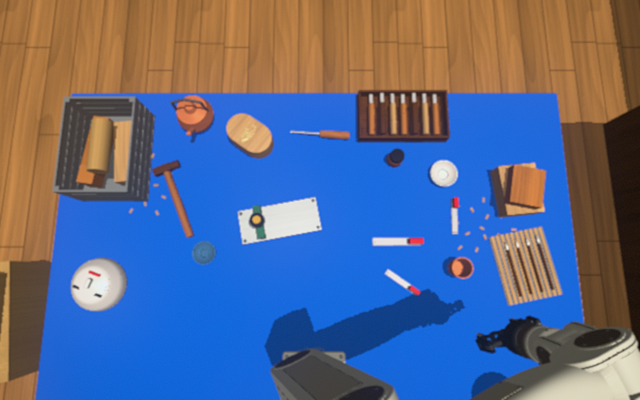

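View pics/scene.png

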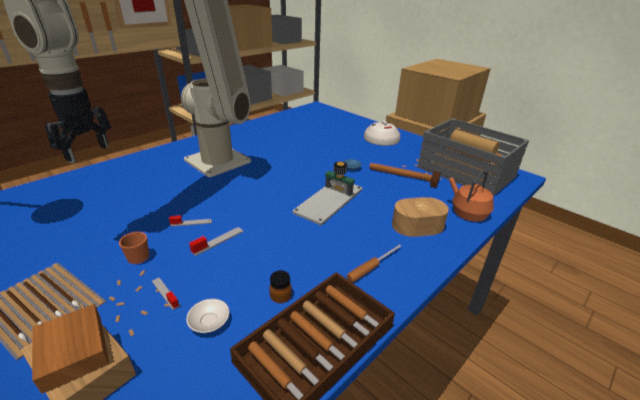

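The top view shows three red-handled gauges: handles at (416,241), (414,290) and (455,202). The one lying along y at about (398,241) looks largest. The stand is at about (280,220), with its knob at (257,220). I'll measure these and take a close crop.

Run:
```python
from h import *
im=cv2.imread("pics/top.png"); hsv=cv2.cvtColor(im,cv2.COLOR_BGR2HSV); H,S,V=[hsv[...,k].astype(int) for k in range(3)]
red=((H<6)|(H>174))&(S>170)&(V>120); white=(S<70)&(V>150)
def blobs(m,z,nm,a0):
    n,l,st,c=cv2.connectedComponentsWithStats(m.astype(np.uint8))
    for k in range(1,n):
        x,y=c[k]
        if st[k,4]>a0 and 200<x<480 and 150<y<310:
            ys,xs=np.nonzero(l==k); r=cv2.minAreaRect(np.c_[xs,ys].astype(np.float32))
            b=ray("top",cv2.boxPoints(r),z); L=np.linalg.norm(b[0]-b[1]),np.linalg.norm(b[1]-b[2])
            print(nm,c[k].round(1),st[k,4],"center",ray("top",c[k],z)[0].round(4),"size",np.round(L,4)); print(b[:,:2].round(3).tolist())
blobs(red,.035,"red",15);blobs(white,.008,"white",40)
dark=(V<60); blobs(dark,.114,"dark",60)
cv2.imwrite("pics/crop.png",cv2.resize(im[170:310,225:475],None,fx=3.2,fy=3.2,interpolation=cv2.INTER_CUBIC))
```

```text
red [455.4 202.5] 31 center [ 0.5553 -0.4581  0.035 ] size [0.0097 0.0263]
[[0.57, -0.455], [0.57, -0.464], [0.544, -0.463], [0.544, -0.453]]
red [415.9 240.5] 51 center [ 0.4328 -0.325   0.035 ] size [0.0381 0.0095]
[[0.438, -0.307], [0.438, -0.345], [0.428, -0.344], [0.428, -0.306]]
red [414.  290.1] 32 center [ 0.2795 -0.312   0.035 ] size [0.0095 0.0301]
[[0.284, -0.296], [0.292, -0.302], [0.275, -0.327], [0.267, -0.321]]
white [443.4 172.8] 565 center [ 0.6608 -0.4346  0.008 ] size [0.0869 0.0889]
[[0.664, -0.373], [0.724, -0.435], [0.658, -0.495], [0.599, -0.433]]
white [281.9 220. ] 2327 center [0.5022 0.1031 0.008 ] size [0.2644 0.1113]
[[0.532, 0.254], [0.581, -0.006], [0.471, -0.026], [0.424, 0.23]]
white [454.2 220.5] 157 center [ 0.5002 -0.4605  0.008 ] size [0.0222 0.0831]
[[0.541, -0.45], [0.543, -0.472], [0.46, -0.473], [0.458, -0.451]]
white [390.4 241.4] 274 center [ 0.432  -0.2493  0.008 ] size [0.0226 0.1492]
[[0.421, -0.193], [0.443, -0.193], [0.443, -0.343], [0.42, -0.341]]
white [397.2 278.7] 160 center [ 0.3136 -0.2667  0.008 ] size [0.019  0.0862]
[[0.33, -0.226], [0.346, -0.238], [0.296, -0.308], [0.281, -0.297]]
```

View pics/crop.png

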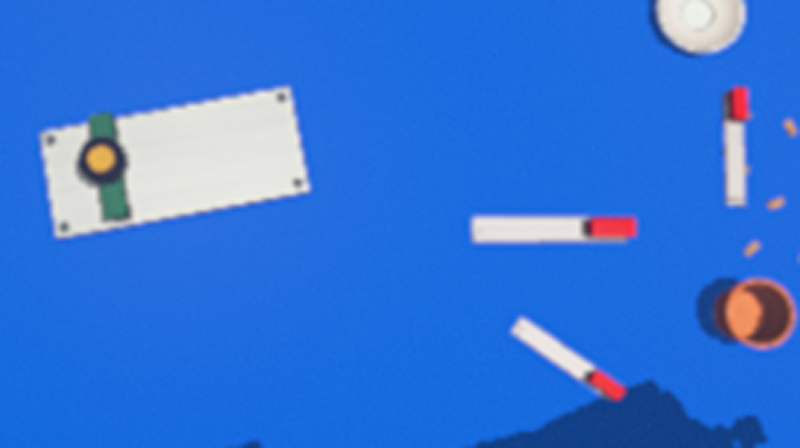

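The crop confirms it: the gauge at (398,241) is 150 mm long, while the other two, near (455,215) and (403,281), are only about 110 mm. So that's the one. I'll move above it.

>>> {"fn": "step_arm", "kwargs": {
  "targets": "1 0.47 0.26 -0.12 0 0 1;1 0.47 0.26 -0.12 0 0 1;1 0.47 0.26 -0.12 0 0 1;1 0.47 0.26 -0.12 0 0 1;1 0.47 0.26 -0.12 0 0 1;1 0.47 0.26 -0.12 0 0 1;1 0.47 0.26 -0.12 0 0 1;1 0.47 0.26 -0.12 0 0 1"
}}

```text
clock: 0.77
eef_pos: [0.4333, -0.3269, 0.1691]
tool_rot: [0.827, 0.562, 0.0, -0.001]
ft_force: [0.3, -0.6, -0.1]
grip_width: 0.0855
grasp_force: 0.0
```

>>> {"fn": "step_arm", "kwargs": {
  "targets": "1 0 0 0 0 0 0.49;1 0 0 0 0 0 0.49;1 0 0 0 0 0 0.49;1 0 0 0 0 0 0.49;1 0 0 0 0 0 0.49;1 0 0 0 0 0 0.49"
}}

```text
clock: 1.27
eef_pos: [0.4296, -0.3306, 0.1712]
tool_rot: [0.708, 0.706, -0.0, -0.0]
ft_force: [0.2, 0.3, 0.5]
grip_width: 0.0853
grasp_force: 0.0
```

Run:
```python
from h import *
i=bot.camera_info("wrist"); im=save("wrist","w1.png")[:,:,::-1]; o=bot.get_obs(); print(o["clock"],o["eef_pos"],o["tool_rot"],o["joint_pos"])
hsv=cv2.cvtColor(np.ascontiguousarray(im),cv2.COLOR_BGR2HSV); H,S,V=[hsv[...,k].astype(int) for k in range(3)]
for nm,m,z in(("red",((H<6)|(H>174))&(S>170)&(V>120),.035),("white",(S<70)&(V>150),.005)):
    n,l,st,c=cv2.connectedComponentsWithStats(m.astype(np.uint8))
    for k in range(1,n):
        if st[k,4]>400:
            ys,xs=np.nonzero(l==k); r=cv2.minAreaRect(np.c_[xs,ys].astype(np.float32)); b=ray("wrist",cv2.boxPoints(r),z,i)
            print(nm,c[k].round(),st[k,4],b[:,:2].round(4).tolist(),b[:,:2].mean(0).round(4))
```

```text
1.3167 [ 0.42964501 -0.33062601  0.17128963] [ 7.08033765e-01  7.06178572e-01 -5.76424846e-05 -9.68613514e-05] [-6.55835637e-01  3.55880611e-01  5.32713766e-03  1.22044996e+00
 -8.90180530e-05  9.17584338e-01]
red [175. 175.] 425 [[0.2754, -0.323], [0.2937, -0.2974], [0.3042, -0.304], [0.2861, -0.3299]] [ 0.2899 -0.3136]
red [330. 187.] 681 [[0.4302, -0.3042], [0.4443, -0.3043], [0.4448, -0.3467], [0.43, -0.3467]] [ 0.4373 -0.3255]
white [210. 125.] 1763 [[0.2665, -0.3219], [0.335, -0.2272], [0.3515, -0.2366], [0.2839, -0.3332]] [ 0.3093 -0.2797]
white [533. 274.] 4626 [[0.6207, -0.3931], [0.7127, -0.3934], [0.735, -0.4879], [0.6356, -0.4876]] [ 0.676  -0.4405]
white [381. 292.] 884 [[0.4624, -0.4718], [0.4625, -0.4499], [0.5386, -0.4529], [0.5398, -0.475]] [ 0.5008 -0.4624]
```

View pics/w1.png

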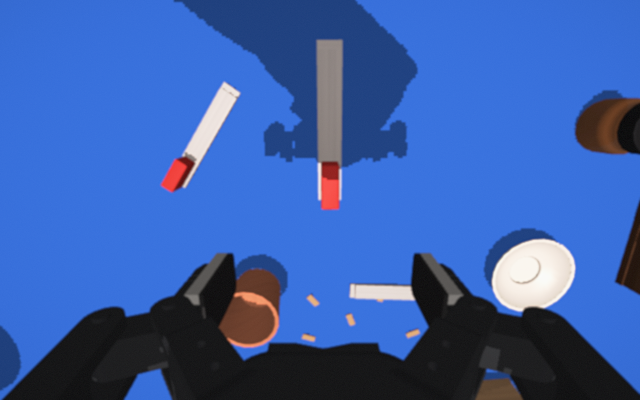

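The wrist view shows the chosen gauge: handle at (330,187), tip at (330,40), pointing along +y. Both views agree on about (0.435, -0.326), so I'll descend and grip.

>>> {"fn": "step_arm", "kwargs": {
  "targets": "1 0.01 0.01 -0.16 0 0 0;1 0.01 0.01 -0.24 0 0 0;1 0.01 0.01 -0.3 0 0 0;1 0.01 0.01 -0.326 0 0 0;1 0.01 0.01 -0.326 0 0 0;1 0.01 0.01 -0.326 0 0 0"
}}

```text
clock: 1.82
eef_pos: [0.4331, -0.3241, 0.0066]
tool_rot: [0.707, 0.707, -0.0, -0.003]
ft_force: [-0.3, 0.1, 1.4]
grip_width: 0.085
grasp_force: 0.0
```

>>> {"fn": "step_arm", "kwargs": {
  "targets": "-1 0 0 0 0 0 0;-1 0 0 0 0 0 0;-1 0 0 0 0 0 0;-1 0 0 0 0 0 0;-1 0 0 0 0 0 0;-1 0 0 0 0 0 0;-1 0 0 0 0 0 0;-1 0 0 0 0 0 0;-1 0 0 0 0 0 0;-1 0 0 0 0 0 0"
}}

```text
clock: 2.65
eef_pos: [0.436, -0.326, 0.0098]
tool_rot: [0.707, 0.707, 0.0, 0.001]
ft_force: [-0.7, 0.9, 7.3]
grip_width: 0.0172
grasp_force: 59.9
```

>>> {"fn": "step_arm", "kwargs": {
  "targets": "-1 0 0 0.08 0 0 0;-1 0 0 0.16 0 0 0;-1 0.02 0.07 0.2 0 0 0.04;-1 0.04 0.14 0.2 0 0 0.1;-1 0.06 0.22 0.2 0 0 0.2;-1 0.08 0.3 0.2 0 0 0.233;-1 0.11 0.38 0.2 0 0 0.233;-1 0.13 0.46 0.2 0 0 0.233;-1 0.15 0.54 0.2 0 0 0.233;-1 0.165 0.6 0.2 0 0 0.233"
}}

```text
clock: 3.48
eef_pos: [0.5176, -0.0222, 0.1081]
tool_rot: [0.639, 0.769, 0.0, -0.0]
ft_force: [0.2, 0.1, -0.3]
grip_width: 0.017
grasp_force: 59.1
```

>>> {"fn": "step_arm", "kwargs": {
  "targets": "-1 0 0 0 0 0 0;-1 0 0 0 0 0 0;-1 0 0 0 0 0 0;-1 0 0 0 0 0 0"
}}

```text
clock: 3.82
eef_pos: [0.517, -0.0264, 0.108]
tool_rot: [0.64, 0.768, -0.0, -0.0]
ft_force: [0.4, 0.5, -0.5]
grip_width: 0.0169
grasp_force: 59.1
```

Run:
```python
from h import *
i=bot.camera_info("wrist"); save("wrist","w2.png"); o=bot.get_obs(); print(o["clock"],o["eef_pos"],o["tool_rot"],o["grip_width"],i["pose"])
np.save("w2pose.npy",i["pose"])
```

```text
3.8667 [ 0.5170936  -0.02662821  0.10813335] [ 6.40219678e-01  7.68191787e-01 -3.37349055e-04 -1.67062911e-04] 0.016749407948261276 [[ 9.83411499e-01 -1.74148788e-01 -5.07348326e-02  5.05700989e-01]
 [ 1.81386975e-01  9.42968633e-01  2.79121697e-01  4.44853185e-02]
 [-7.67349484e-04 -2.83694124e-01  9.58914519e-01  2.51490881e-01]
 [ 0.00000000e+00  0.00000000e+00  0.00000000e+00  1.00000000e+00]]
```

View pics/w2.png

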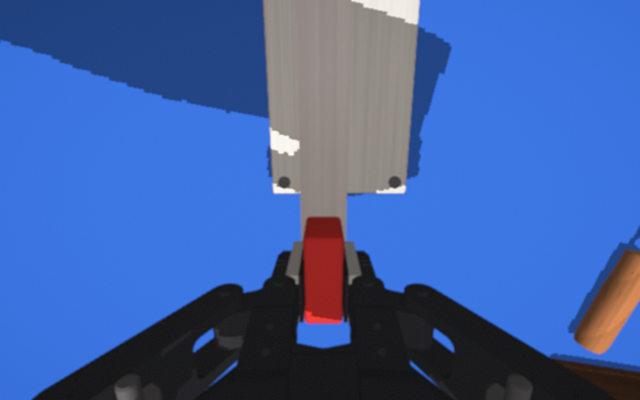

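The wrist view shows the gauge held straight, with its handle at (323,265). The plate's open end is at row 193, with side edges running from (274,193) to (264,0) and from (406,193) to (419,0). I'll cast these to world.

Run:
```python
from h import *
im=cv2.imread("pics/w2.png"); hsv=cv2.cvtColor(im,cv2.COLOR_BGR2HSV)
blue=(abs(hsv[...,0].astype(int)-110)<14)&(hsv[...,1]>120)
L=[];R=[]
for y in range(2,180,4):
    r=~blue[y]; x=340
    a=x
    while a>0 and r[a-1]: a-=1
    b=x
    while b<639 and r[b+1]: b+=1
    L.append((a-.5,y));R.append((b+.5,y))
i=bot.camera_info("wrist");i["pose"]=np.load("w2pose.npy")
z=.012
l=ray("wrist",L,z,i)[:,:2];r=ray("wrist",R,z,i)[:,:2]
def fit(p):
    v=cv2.fitLine(p.astype(np.float32),cv2.DIST_HUBER,0,.001,.001).ravel(); v=v if v[1]>0 else -v
    return (v[:2] if v[1]>0 else -v[:2]), v[2:]*(1 if True else 1)
ang=lambda p:np.polyfit(p[:,1],p[:,0],1)
cl,cr=ang(l),ang(r)
res=np.std(l[:,0]-np.polyval(cl,l[:,1])),np.std(r[:,0]-np.polyval(cr,r[:,1])); print("slopes",cl,cr,res)
s=(cl[0]+cr[0])/2; yaw=np.pi/2+np.arctan(-s); print("yaw deg",np.degrees(yaw),"width",(cr-cl)[1]*np.cos(np.arctan(s)),[np.polyval(cr-cl,y)*np.cos(np.arctan(s)) for y in(0,.1)])
ends=ray("wrist",[(274,193.5),(405,193.5)],z,i)[:,:2]; e=ends.mean(0); u=np.array([np.cos(yaw),np.sin(yaw)])
print("ends",ends,"jaw",e+.19*u)
# centre line at y: 
mid=(cl+cr)/2; j=e+.19*u; print("midline x at jaw y",np.polyval(mid,j[1]))
# gauge blade edges at held height
o=bot.get_obs(); g=ray("wrist",[(301.5,200),(347.5,200)],o["eef_pos"][2]+.019-.024+.005,i); print("blade",g)
# top view
t=cv2.imread("pics/top.png"); h=cv2.cvtColor(t,cv2.COLOR_BGR2HSV); m=((h[...,1]<70)&(h[...,2]>150)).astype(np.uint8); m=cv2.morphologyEx(m[190:255,230:330],cv2.MORPH_CLOSE,np.ones((15,15)))
ys,xs=np.nonzero(m); q=cv2.boxPoints(cv2.minAreaRect(np.c_[xs+230,ys+190].astype(np.float32))); Q=ray("top",q,z)[:,:2]; print("top centre",Q.mean(0),"jaw",Q.mean(0)+.06*u,Q)
g=(abs(h[...,0].astype(int)-20)<8)&(h[...,1]>100)&(h[...,2]>120); ys,xs=np.nonzero(g[205:235,240:275]); print("knob",ray("top",[xs.mean()+240,ys.mean()+205],.114))
```

```text
slopes [-0.18769332  0.47060703] [-0.1902986   0.58317211] (np.float64(0.00022475920282822692), np.float64(0.00023139822434087786))
yaw deg 100.70243380747246 width 0.11060699777468738 [np.float64(0.11060699777468738), np.float64(0.11035100166046005)]
ends [[ 0.47681648 -0.02478882]
 [ 0.58369007 -0.00505408]] jaw [0.49496869 0.17177348]
midline x at jaw y 0.4944250788575378
blade [[0.50238527 0.00218431 0.10813335]
 [0.5249955  0.00635982 0.10813335]]
top centre [0.51218198 0.11506257] jaw [0.50103948 0.17401886] [[ 0.55240893  0.25819386]
 [ 0.60207302 -0.00182871]
 [ 0.47107399 -0.02581629]
 [ 0.42317199  0.22970142]]
knob [[0.49089016 0.17204577 0.114     ]]
```

>>> {"fn": "step_arm", "kwargs": {
  "targets": "-1 0.012 0.063 -0.05 0 0 0.006;-1 0.012 0.063 -0.1 0 0 0.006;-1 0.012 0.063 -0.14 0 0 0.006;-1 0.012 0.063 -0.16 0 0 0.006;-1 0.012 0.063 -0.168 0 0 0.006;-1 0.012 0.063 -0.168 0 0 0.006;-1 0.012 0.063 -0.168 0 0 0.006"
}}

```text
clock: 4.45
eef_pos: [0.5243, 0.0054, 0.0251]
tool_rot: [0.638, 0.77, 0.0, 0.001]
ft_force: [0.0, 0.0, -1.5]
grip_width: 0.0168
grasp_force: 59.2
```

Run:
```python
from h import *
a=save("wrist","w3.png"); b=save("scene","s3.png"); o=bot.get_obs(); print(o["clock"],o["eef_pos"],o["tool_rot"],o["ft_force"])
c=cv2.resize(b[150:250,270:400],(650,500),interpolation=cv2.INTER_CUBIC); w=cv2.resize(a,(800,500))
cv2.imwrite("pics/both3.png",np.hstack([a[:,100:540],cv2.resize(b[150:250,280:370],(360,400),interpolation=cv2.INTER_CUBIC)])[:,:,::-1])
```

```text
4.55 [0.52487837 0.00569003 0.02571536] [0.63794981 0.77007665 0.00091686 0.00107632] [-0.05491786 -0.33291704 -1.37140068]
```

View pics/both3.png

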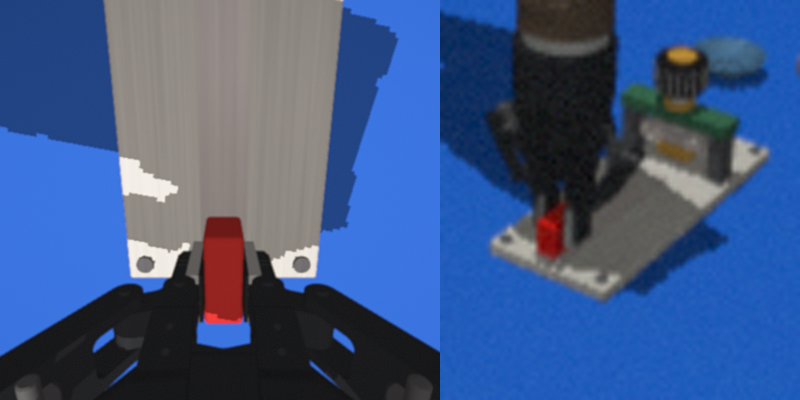

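The handle (column 323) sits on the plate's midline (edges at 230 and 417, so 323.5). Sideways and in yaw it is aligned. Next I'll lower onto the plate and work out the distance along it.

>>> {"fn": "step_arm", "kwargs": {
  "targets": "-1 0 0 -0.004 0 0 0;-1 0 0 -0.006 0 0 0;-1 0 0 -0.008 0 0 0;-1 0 0 -0.008 0 0 0"
}}

```text
clock: 4.88
eef_pos: [0.5243, 0.0061, 0.0217]
tool_rot: [0.638, 0.77, 0.001, 0.001]
ft_force: [-2.2, -0.1, 6.3]
grip_width: 0.0169
grasp_force: 60.2
```

Run:
```python
from h import *
o=bot.get_obs();print(o["eef_pos"],o["ft_force"])
i=bot.camera_info("wrist"); P=i["pose"].copy(); P[2,3]+=.0257-o["eef_pos"][2]; i["pose"]=P
u=np.array([np.cos(np.radians(100.6)),np.sin(np.radians(100.6))])
for n,p,z in(("plate end",(323,277.5),.012),("handle rear top",(323,322),.0507),("handle front top",(323,238),.0507),("front base?",(323,218),.0507)):
    q=ray("wrist",p,z,i)[0]; print(n,q,"rel TCP along",(q[:2]-o["eef_pos"][:2])@u)
```

```text
[0.52427239 0.00607493 0.02174488] [-2.20878062 -0.12004066  6.32784122]
plate end [ 0.52975137 -0.01432942  0.012     ] rel TCP along -0.021064020212605596
handle rear top [ 0.52981998 -0.01501033  0.0507    ] rel TCP along -0.021745931179377332
handle front top [0.52183207 0.0268809  0.0507    ] rel TCP along 0.02089982575157814
front base? [0.5201297 0.0358087 0.0507   ] rel TCP along 0.029988433164541636
```

>>> {"fn": "step_arm", "kwargs": {
  "targets": "-1 0 0 0.002 0 0 0;-1 -0.004 0.02 0.002 0 0 0;-1 -0.008 0.04 0.002 0 0 0;-1 -0.011 0.06 0.002 0 0 0"
}}

```text
clock: 5.22
eef_pos: [0.5184, 0.0367, 0.0218]
tool_rot: [0.638, 0.77, 0.0, 0.001]
ft_force: [0.3, -1.3, 2.6]
grip_width: 0.0164
grasp_force: 59.7
```

>>> {"fn": "step_arm", "kwargs": {
  "targets": "-1 -0.003 0.015 0 0 0 0;-1 -0.006 0.03 0 0 0 0;-1 -0.009 0.045 0 0 0 0;-1 -0.012 0.062 0 0 0 0;-1 -0.012 0.062 0 0 0 0;-1 -0.012 0.062 0 0 0 0"
}}

```text
clock: 5.72
eef_pos: [0.5121, 0.0692, 0.0218]
tool_rot: [0.637, 0.771, 0.001, -0.001]
ft_force: [-0.6, 0.8, 5.1]
grip_width: 0.0169
grasp_force: 60.1
```

Run:
```python
from h import *
a=save("wrist","w4.png"); b=save("scene","s4.png"); o=bot.get_obs(); print(o["clock"],o["eef_pos"],o["ft_force"],o["tool_rot"],o["joint_pos"])
cv2.imwrite("pics/both4.png",np.hstack([a[:,100:540],cv2.resize(b[150:250,280:370],(360,400),interpolation=cv2.INTER_CUBIC)])[:,:,::-1])
```

```text
5.8167 [0.5121     0.06922277 0.02176724] [-0.40395742  1.05480672  6.56407626] [ 0.63709381  0.77078477  0.00128795 -0.00080934] [ 0.13263428  0.46207166 -0.26978465  0.83815109  0.00293818  1.51408123]
```

View pics/both4.png

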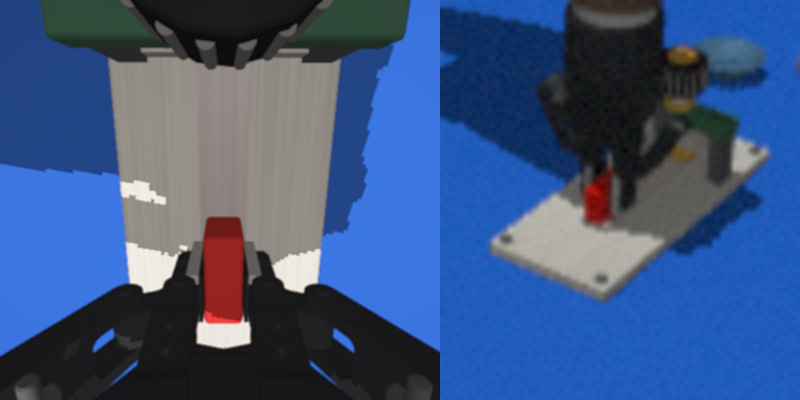

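The gauge is straight through under the jaw: midline column 324, TCP at stand x ≈ -0.105, so the tip is at about +0.030. I'll release, lift and go to the knob.

>>> {"fn": "step_arm", "kwargs": {
  "targets": "1 0 0 0 0 0 0;1 0 0 0 0 0 0;1 0 0 0 0 0 0;1 0 0 0 0 0 0;1 0 0 0 0 0 0;1 0 0 0 0 0 0"
}}

```text
clock: 6.32
eef_pos: [0.5118, 0.0671, 0.0211]
tool_rot: [0.638, 0.77, -0.0, -0.0]
ft_force: [-1.0, -0.3, 0.7]
grip_width: 0.0849
grasp_force: 0.0
```

>>> {"fn": "step_arm", "kwargs": {
  "targets": "1 0 0 0.08 0 0 0;1 0 0 0.16 0 0 0;1 0 0 0.23 0 0 0;1 0 0 0.25 0 0 0;1 -0.013 0.07 0.25 0 0 0;1 -0.026 0.14 0.25 0 0 0;1 -0.038 0.206 0.25 0 0 0;1 -0.038 0.206 0.25 0 0 0;1 -0.038 0.206 0.25 0 0 0"
}}

```text
clock: 7.07
eef_pos: [0.4924, 0.1715, 0.1458]
tool_rot: [0.636, 0.771, -0.0, -0.0]
ft_force: [0.4, -1.0, 0.3]
grip_width: 0.0853
grasp_force: 0.0
```

Run:
```python
from h import *
a=save("wrist","w5.png"); t=save("top","t5.png"); o=bot.get_obs(); print(o["clock"],o["eef_pos"],o["ft_force"],o["joint_pos"])
cv2.imwrite("pics/both5.png",np.hstack([a[:,100:540],cv2.resize(t[185:260,220:340],(360,225),interpolation=cv2.INTER_CUBIC)[:, :].repeat(1,0) if 0 else cv2.resize(t[185:260,230:298],(360,400),interpolation=cv2.INTER_CUBIC)])[:,:,::-1])
```

```text
7.1667 [0.49275602 0.16973441 0.14583666] [ 0.21370337 -0.33950903 -1.23788941] [ 3.31955338e-01  3.35523681e-01 -9.40995286e-02  1.14220663e+00
 -3.86418434e-04  1.71468465e+00]
```

View pics/both5.png

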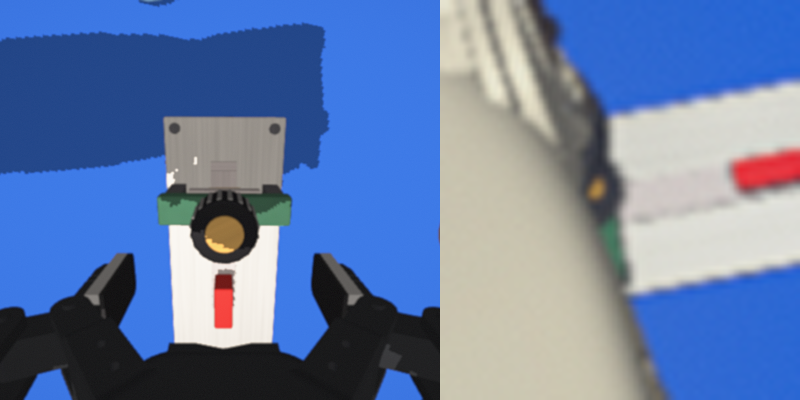

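The tip shows beyond the bridge at about (324,162), straight on the midline. The knob cap is centred at (324,235), in line with the fingers.

Run:
```python
from h import *
k=ray("wrist",(324,235),.114)[0]; e=ray("wrist",(324,117),.012)[0]; t=ray("wrist",(324,161.5),.014)[0]
u=np.array([np.cos(np.radians(100.6)),np.sin(np.radians(100.6))])
print("knob",k,"tip stand x",.07-(e-t)[:2]@u,"stand origin via end",e[:2]-.07*u)
```

```text
knob [0.4951448  0.16869803 0.114     ] tip stand x 0.030473782505110764 stand origin via end [0.49485574 0.16962065]
```

>>> {"fn": "step_arm", "kwargs": {
  "targets": "1 0 0.001 -0.06 0 0 0;1 0 0.001 -0.1 0 0 0;1 0 0.001 -0.13 0 0 0;1 0 0.001 -0.13 0 0 0;1 0 0.001 -0.13 0 0 0"
}}

```text
clock: 7.58
eef_pos: [0.4925, 0.1692, 0.0805]
tool_rot: [0.638, 0.77, -0.001, -0.001]
ft_force: [0.9, 0.5, 0.5]
grip_width: 0.0858
grasp_force: 0.0
```

>>> {"fn": "step_arm", "kwargs": {
  "targets": "-1 0 0 0 0 0 0;-1 0 0 0 0 0 0;-1 0 0 0 0 0 0;-1 0 0 0 0 0 0;-1 0 0 0 0 0 0;-1 0 0 0 0 0 0;-1 0 0 0 0 0 0;-1 0 0 0 0 0 0"
}}

```text
clock: 8.25
eef_pos: [0.4932, 0.1706, 0.0828]
tool_rot: [0.638, 0.77, 0.0, 0.0]
ft_force: [-1.7, -1.3, 6.6]
grip_width: 0.0425
grasp_force: 60.6
```

>>> {"fn": "step_arm", "kwargs": {
  "targets": "-1 0 0 0 0 0 -0.12;-1 0 0 0 0 0 -0.24;-1 0 0 0 0 0 -0.36;-1 0 0 0 0 0 -0.48;-1 0 0 0 0 0 -0.6;-1 0 0 0 0 0 -0.72;-1 0 0 0 0 0 -0.84;-1 0 0 0 0 0 -0.96;-1 0 0 0 0 0 -1;-1 0 0 0 0 0 -1"
}}

```text
clock: 9.08
eef_pos: [0.4922, 0.1708, 0.0828]
tool_rot: [0.884, 0.467, -0.0, -0.0]
ft_force: [-4.1, -1.2, 8.6]
grip_width: 0.0425
grasp_force: 61.0
```

>>> {"fn": "step_arm", "kwargs": {
  "targets": "-1 0 0 0 0 0 -0.1;-1 0 0 0 0 0 -0.2;-1 0 0 0 0 0 -0.274;-1 0 0 0 0 0 -0.274;-1 0 0 0 0 0 -0.274"
}}

```text
clock: 9.5
eef_pos: [0.492, 0.171, 0.0828]
tool_rot: [0.929, 0.37, -0.0, -0.001]
ft_force: [-5.8, -0.4, 8.1]
grip_width: 0.0425
grasp_force: 61.1
```

Run:
```python
from h import *
a=save("scene","s6.png"); o=bot.get_obs(); q=o["tool_rot"]; print(o["clock"],o["eef_pos"],o["ft_force"],o["ft_torque"],np.degrees(2*np.arctan2(q[1],q[0])),o["joint_pos"])
```

```text
9.55 [0.49194406 0.17097539 0.08278884] [-5.64829399 -0.23226839  8.12538459] [ 0.01922794  1.12945317 -0.07030934] 43.462189427504825 [ 3.33757580e-01  3.94751134e-01 -1.86962059e-01  9.89881486e-01
  1.25845631e-03  2.71679143e+00]
```

>>> {"fn": "step_arm", "kwargs": {
  "targets": "1 0 0 0 0 0 0;1 0 0 0 0 0 0;1 0 0 0 0 0 0;1 0 0 0 0 0 0;1 0 0 0.07 0 0 0;1 0 0 0.13 0 0 0;1 0 0 0.13 0 0 0"
}}

```text
clock: 10.13
eef_pos: [0.4969, 0.1719, 0.1521]
tool_rot: [0.929, 0.37, 0.005, 0.0]
ft_force: [1.4, 0.1, 0.6]
grip_width: 0.0855
grasp_force: 0.0
```

>>> {"fn": "step_arm", "kwargs": {
  "targets": "1 0.013 -0.07 0 0 0 0.15;1 0.026 -0.14 0 0 0 0.3;1 0.039 -0.203 0 0 0 0.45;1 0.039 -0.203 0 0 0 0.6;1 0.039 -0.203 0 0 0 0.75;1 0.039 -0.203 0 0 0 0.9;1 0.039 -0.203 0 0 0 1;1 0.039 -0.203 0 0 0 1"
}}

```text
clock: 10.8
eef_pos: [0.5127, 0.0688, 0.146]
tool_rot: [0.716, 0.698, -0.0, -0.0]
ft_force: [0.3, -0.4, -0.1]
grip_width: 0.0854
grasp_force: 0.0
```

>>> {"fn": "step_arm", "kwargs": {
  "targets": "1 0 0 0 0 0 0.15;1 0 0 -0.08 0 0 0.274;1 0 0 -0.16 0 0 0.274;1 0 0 -0.2 0 0 0.274;1 0 0 -0.2 0 0 0.274;1 0 0 -0.2 0 0 0.274"
}}

```text
clock: 11.3
eef_pos: [0.5116, 0.069, 0.0454]
tool_rot: [0.638, 0.77, -0.001, -0.001]
ft_force: [0.3, -0.4, 0.7]
grip_width: 0.0857
grasp_force: 0.0
```

Run:
```python
from h import *
o=bot.get_obs(); q=o["tool_rot"]; print(o["clock"],o["eef_pos"],o["ft_force"],np.degrees(2*np.arctan2(q[1],q[0])))
im=save("wrist","w6.png"); hsv=cv2.cvtColor(np.ascontiguousarray(im[:,:,::-1]),cv2.COLOR_BGR2HSV); H,S,V=[hsv[...,k].astype(int) for k in range(3)]
m=((H<6)|(H>174))&(S>150)&(V>70); ys,xs=np.nonzero(m); print(xs.min(),xs.max(),ys.min(),ys.max(),len(xs))
```

```text
11.3 [0.51155719 0.06901439 0.04536249] [ 0.31017926 -0.36073096  0.65445246] 100.69426251316611
308 340 205 292 2756
```

>>> {"fn": "step_arm", "kwargs": {
  "targets": "1 0 0 -0.03 0 0 0;1 0 0 -0.043 0 0 0;1 0 0 -0.043 0 0 0;1 0 0 -0.043 0 0 0;-1 0 0 -0.043 0 0 0;-1 0 0 -0.043 0 0 0;-1 0 0 -0.043 0 0 0;-1 0 0 -0.043 0 0 0;-1 0 0 -0.043 0 0 0;-1 0 0 -0.043 0 0 0"
}}

```text
clock: 12.18
eef_pos: [0.513, 0.0692, 0.0253]
tool_rot: [0.638, 0.77, 0.0, 0.0]
ft_force: [2.3, -0.3, -1.7]
grip_width: 0.0168
grasp_force: 58.6
```

>>> {"fn": "step_arm", "kwargs": {
  "targets": "-1 0 0 0 0 0 0;-1 0 0 0 0 0 0;-1 0 0 0 0 0 0;-1 0 0 0 0 0 0"
}}

```text
clock: 12.52
eef_pos: [0.513, 0.0692, 0.0252]
tool_rot: [0.638, 0.77, 0.0, 0.0]
ft_force: [-0.0, -0.4, 4.7]
grip_width: 0.017
grasp_force: 59.2
```

>>> {"fn": "step_arm", "kwargs": {
  "targets": "-1 0 0 0.002 0 0 0;-1 0 0 0.002 0 0 0;-1 0 0 0.002 0 0 0;-1 0 0 0.002 0 0 0"
}}

```text
clock: 12.85
eef_pos: [0.5119, 0.0691, 0.0253]
tool_rot: [0.638, 0.77, -0.001, -0.001]
ft_force: [1.1, 0.2, -1.9]
grip_width: 0.0169
grasp_force: 58.7
```

>>> {"fn": "step_arm", "kwargs": {
  "targets": "-1 0 -0.002 0 0 0 0;-1 0.001 -0.004 0 0 0 0;-1 0.001 -0.006 0 0 0 0;-1 0.002 -0.008 0 0 0 0"
}}

```text
clock: 13.18
eef_pos: [0.5135, 0.065, 0.0257]
tool_rot: [0.638, 0.77, -0.0, -0.0]
ft_force: [0.1, -0.5, -1.9]
grip_width: 0.0167
grasp_force: 58.7
```

>>> {"fn": "step_arm", "kwargs": {
  "targets": "-1 0 -0.002 0 0 0 0;-1 0.001 -0.004 0 0 0 0"
}}

```text
clock: 13.35
eef_pos: [0.514, 0.063, 0.0258]
tool_rot: [0.638, 0.77, -0.0, -0.0]
ft_force: [0.1, 0.2, -1.9]
grip_width: 0.0168
grasp_force: 58.7
```

>>> {"fn": "step_arm", "kwargs": {
  "targets": "-1 0 0.002 0 0 0 0;-1 -0.001 0.004 0 0 0 0;-1 -0.001 0.006 0 0 0 0;-1 -0.002 0.008 0 0 0 0;-1 -0.002 0.01 0 0 0 0"
}}

```text
clock: 13.77
eef_pos: [0.5129, 0.0683, 0.0258]
tool_rot: [0.638, 0.77, -0.0, -0.0]
ft_force: [0.1, -0.3, -2.1]
grip_width: 0.0169
grasp_force: 58.7
```

>>> {"fn": "step_arm", "kwargs": {
  "targets": "-1 0 0.002 0 0 0 0"
}}

```text
clock: 13.85
eef_pos: [0.513, 0.0693, 0.0258]
tool_rot: [0.638, 0.77, 0.0, -0.0]
ft_force: [0.1, -0.4, -1.1]
grip_width: 0.0166
grasp_force: 58.7
```

No drag yet: the gauge is free at 1.0 rad, which bounds the next step. Another 0.4 rad can add at most about 6.4 N, so that's safe. I'll set the gauge down and return to the knob.

>>> {"fn": "step_arm", "kwargs": {
  "targets": "-1 0 0 -0.002 0 0 0;-1 0 0 -0.002 0 0 0;1 0 0 -0.002 0 0 0;1 0 0 -0.002 0 0 0;1 0 0 -0.002 0 0 0;1 0 0 -0.002 0 0 0;1 0 0 -0.002 0 0 0;1 0 0 0.08 0 0 0;1 0 0 0.16 0 0 0;1 0 0 0.24 0 0 0"
}}

```text
clock: 14.68
eef_pos: [0.5121, 0.069, 0.1464]
tool_rot: [0.638, 0.77, -0.001, -0.001]
ft_force: [1.4, 1.1, -0.1]
grip_width: 0.0854
grasp_force: 0.0
```

>>> {"fn": "step_arm", "kwargs": {
  "targets": "1 -0.013 0.07 0 0 0 0;1 -0.026 0.14 0 0 0 0;1 -0.04 0.202 0 0 0 0;1 -0.04 0.202 0 0 0 0;1 -0.04 0.202 -0.07 0 0 0;1 -0.04 0.202 -0.13 0 0 0;1 -0.04 0.202 -0.13 0 0 0;1 -0.04 0.202 -0.13 0 0 0"
}}

```text
clock: 15.35
eef_pos: [0.4914, 0.1692, 0.0795]
tool_rot: [0.638, 0.77, -0.002, -0.001]
ft_force: [0.4, 0.2, 1.0]
grip_width: 0.0854
grasp_force: 0.0
```

>>> {"fn": "step_arm", "kwargs": {
  "targets": "-1 0 0 0 0 0 0;-1 0 0 0 0 0 0;-1 0 0 0 0 0 0;-1 0 0 0 0 0 0;-1 0 0 0 0 0 0;-1 0 0 0 0 0 0"
}}

```text
clock: 15.85
eef_pos: [0.4933, 0.1701, 0.0828]
tool_rot: [0.638, 0.77, 0.001, 0.0]
ft_force: [-3.3, -0.8, 7.9]
grip_width: 0.0427
grasp_force: 60.5
```

>>> {"fn": "step_arm", "kwargs": {
  "targets": "-1 0 0 0 0 0 -0.12;-1 0 0 0 0 0 -0.24;-1 0 0 0 0 0 -0.36;-1 0 0 0 0 0 -0.48;-1 0 0 0 0 0 -0.51;-1 0 0 0 0 0 -0.51;-1 0 0 0 0 0 -0.51"
}}

```text
clock: 16.43
eef_pos: [0.4926, 0.1701, 0.0828]
tool_rot: [0.778, 0.628, 0.0, -0.0]
ft_force: [-4.8, -1.2, 9.6]
grip_width: 0.0426
grasp_force: 61.0
```

>>> {"fn": "step_arm", "kwargs": {
  "targets": "1 0 0 0 0 0 0;1 0 0 0 0 0 0;1 0 0 0 0 0 0;1 0 0 0 0 0 0;1 0 0 0.07 0 0 0;1 0 0 0.13 0 0 0;1 0 0 0.13 0 0 0"
}}

```text
clock: 17.02
eef_pos: [0.4969, 0.1714, 0.1516]
tool_rot: [0.778, 0.628, 0.005, 0.002]
ft_force: [1.4, 0.4, 0.3]
grip_width: 0.0852
grasp_force: 0.0
```

>>> {"fn": "step_arm", "kwargs": {
  "targets": "1 0.013 -0.07 0 0 0 0.15;1 0.026 -0.14 0 0 0 0.3;1 0.04 -0.202 0 0 0 0.45;1 0.04 -0.202 0 0 0 0.51;1 0.04 -0.202 -0.08 0 0 0.51;1 0.04 -0.202 -0.16 0 0 0.51;1 0.04 -0.202 -0.22 0 0 0.51;1 0.04 -0.202 -0.243 0 0 0.51;1 0.04 -0.202 -0.243 0 0 0.51;1 0.04 -0.202 -0.243 0 0 0.51"
}}

```text
clock: 17.85
eef_pos: [0.5126, 0.069, 0.0236]
tool_rot: [0.638, 0.77, -0.001, -0.001]
ft_force: [0.6, -0.5, 0.0]
grip_width: 0.0857
grasp_force: 0.0
```

>>> {"fn": "step_arm", "kwargs": {
  "targets": "-1 0 0 0 0 0 0;-1 0 0 0 0 0 0;-1 0 0 0 0 0 0;-1 0 0 0 0 0 0;-1 0 0 0 0 0 0;-1 0 0 0 0 0 0;-1 0 0 0 0 0 0;-1 0 0 0 0 0 0"
}}

```text
clock: 18.52
eef_pos: [0.5137, 0.0692, 0.0251]
tool_rot: [0.638, 0.77, 0.001, 0.001]
ft_force: [-0.7, -0.2, 5.9]
grip_width: 0.017
grasp_force: 59.4
```

>>> {"fn": "step_arm", "kwargs": {
  "targets": "-1 0 0 0.0014 0 0 0;-1 0 0 0.0014 0 0 0;-1 0 0 0.0014 0 0 0"
}}

```text
clock: 18.77
eef_pos: [0.5132, 0.0692, 0.0252]
tool_rot: [0.638, 0.77, 0.0, 0.0]
ft_force: [-0.6, -0.0, 2.9]
grip_width: 0.0168
grasp_force: 59.2
```

>>> {"fn": "step_arm", "kwargs": {
  "targets": "-1 0 -0.002 0 0 0 0;-1 0.001 -0.004 0 0 0 0;-1 0.001 -0.006 0 0 0 0;-1 0.002 -0.008 0 0 0 0;-1 0.002 -0.01 0 0 0 0"
}}

```text
clock: 19.18
eef_pos: [0.5143, 0.0644, 0.0252]
tool_rot: [0.638, 0.77, 0.0, -0.0]
ft_force: [-0.1, 3.5, 3.8]
grip_width: 0.0164
grasp_force: 59.3
```

>>> {"fn": "step_arm", "kwargs": {
  "targets": "-1 0 -0.002 0 0 0 0"
}}

```text
clock: 19.27
eef_pos: [0.5144, 0.0633, 0.0252]
tool_rot: [0.638, 0.77, 0.0, 0.0]
ft_force: [-0.1, 3.2, 5.1]
grip_width: 0.0169
grasp_force: 59.3
```

>>> {"fn": "step_arm", "kwargs": {
  "targets": "-1 0 0.002 0 0 0 0;-1 -0.001 0.004 0 0 0 0;-1 -0.001 0.006 0 0 0 0;-1 -0.002 0.008 0 0 0 0;-1 -0.002 0.01 0 0 0 0"
}}

```text
clock: 19.68
eef_pos: [0.5133, 0.0674, 0.0252]
tool_rot: [0.638, 0.77, -0.0, 0.001]
ft_force: [0.1, -3.8, 5.4]
grip_width: 0.0169
grasp_force: 59.3
```

>>> {"fn": "step_arm", "kwargs": {
  "targets": "-1 0 0.002 0 0 0 0"
}}

```text
clock: 19.77
eef_pos: [0.5133, 0.0684, 0.0252]
tool_rot: [0.638, 0.77, -0.0, 0.001]
ft_force: [0.5, -4.6, 6.1]
grip_width: 0.0168
grasp_force: 59.4
```

The drag is fully explained by my own down-press (0.6 × (Fz + 1.2 N)), so there's still no jaw load. Another 0.4 rad.

>>> {"fn": "step_arm", "kwargs": {
  "targets": "1 0 0 0 0 0 0;1 0 0 0 0 0 0;1 0 0 0 0 0 0;1 0 0 0 0 0 0;1 0 0 0 0 0 0;1 0 0 0.08 0 0 0;1 0 0 0.16 0 0 0;1 0 0 0.242 0 0 0;1 0 0 0.242 0 0 0"
}}

```text
clock: 20.52
eef_pos: [0.5183, 0.07, 0.1543]
tool_rot: [0.638, 0.77, 0.005, 0.005]
ft_force: [1.0, 0.2, 0.6]
grip_width: 0.0855
grasp_force: 0.0
```

>>> {"fn": "step_arm", "kwargs": {
  "targets": "1 -0.013 0.07 0 0 0 0;1 -0.026 0.14 0 0 0 0;1 -0.04 0.202 0 0 0 0;1 -0.04 0.202 0 0 0 0;1 -0.04 0.202 -0.07 0 0 0;1 -0.04 0.202 -0.13 0 0 0;1 -0.04 0.202 -0.13 0 0 0;1 -0.04 0.202 -0.13 0 0 0"
}}

```text
clock: 21.18
eef_pos: [0.4913, 0.1693, 0.0795]
tool_rot: [0.638, 0.77, -0.002, -0.001]
ft_force: [0.5, 0.6, -0.5]
grip_width: 0.0854
grasp_force: 0.0
```

>>> {"fn": "step_arm", "kwargs": {
  "targets": "-1 0 0 0 0 0 0;-1 0 0 0 0 0 0;-1 0 0 0 0 0 0;-1 0 0 0 0 0 0;-1 0 0 0 0 0 0;-1 0 0 0 0 0 0"
}}

```text
clock: 21.68
eef_pos: [0.4933, 0.1701, 0.083]
tool_rot: [0.638, 0.77, 0.001, 0.0]
ft_force: [-3.5, -1.2, 6.4]
grip_width: 0.0425
grasp_force: 60.5
```

>>> {"fn": "step_arm", "kwargs": {
  "targets": "-1 0 0 0 0 0 -0.12;-1 0 0 0 0 0 -0.24;-1 0 0 0 0 0 -0.36;-1 0 0 0 0 0 -0.48;-1 0 0 0 0 0 -0.51;-1 0 0 0 0 0 -0.51;-1 0 0 0 0 0 -0.51"
}}

```text
clock: 22.27
eef_pos: [0.4926, 0.1701, 0.083]
tool_rot: [0.778, 0.628, 0.0, -0.0]
ft_force: [-4.7, -1.9, 8.1]
grip_width: 0.0427
grasp_force: 61.0
```

>>> {"fn": "step_arm", "kwargs": {
  "targets": "1 0 0 0 0 0 0;1 0 0 0 0 0 0;1 0 0 0 0 0 0;1 0 0 0 0 0 0;1 0 0 0.07 0 0 0;1 0 0 0.13 0 0 0;1 0 0 0.13 0 0 0"
}}

```text
clock: 22.85
eef_pos: [0.497, 0.1714, 0.1518]
tool_rot: [0.778, 0.628, 0.005, 0.002]
ft_force: [1.7, 0.3, 1.7]
grip_width: 0.0854
grasp_force: 0.0
```

>>> {"fn": "step_arm", "kwargs": {
  "targets": "1 0.013 -0.07 0 0 0 0.15;1 0.026 -0.14 0 0 0 0.3;1 0.04 -0.202 0 0 0 0.45;1 0.04 -0.202 0 0 0 0.51;1 0.04 -0.202 -0.08 0 0 0.51;1 0.04 -0.202 -0.16 0 0 0.51;1 0.04 -0.202 -0.22 0 0 0.51;1 0.04 -0.202 -0.243 0 0 0.51;1 0.04 -0.202 -0.243 0 0 0.51;1 0.04 -0.202 -0.243 0 0 0.51"
}}

```text
clock: 23.68
eef_pos: [0.5126, 0.069, 0.0238]
tool_rot: [0.638, 0.77, -0.001, -0.001]
ft_force: [-0.5, 0.2, 0.9]
grip_width: 0.0854
grasp_force: 0.0
```

>>> {"fn": "step_arm", "kwargs": {
  "targets": "-1 0 0 0 0 0 0;-1 0 0 0 0 0 0;-1 0 0 0 0 0 0;-1 0 0 0 0 0 0;-1 0 0 0 0 0 0;-1 0 0 0 0 0 0;-1 0 0 0 0 0 0;-1 0 0 0 0 0 0"
}}

```text
clock: 24.35
eef_pos: [0.5135, 0.0692, 0.0254]
tool_rot: [0.637, 0.77, 0.0, 0.0]
ft_force: [-2.1, -0.6, 6.7]
grip_width: 0.017
grasp_force: 59.7
```

>>> {"fn": "step_arm", "kwargs": {
  "targets": "-1 0 0 0.0018 0 0 0;-1 0 0 0.0018 0 0 0;-1 0 0 0.0018 0 0 0"
}}

```text
clock: 24.6
eef_pos: [0.5131, 0.0691, 0.0254]
tool_rot: [0.638, 0.77, 0.0, 0.0]
ft_force: [-0.4, 0.4, 1.4]
grip_width: 0.0167
grasp_force: 59.1
```

>>> {"fn": "step_arm", "kwargs": {
  "targets": "-1 0 -0.002 0 0 0 0;-1 0.001 -0.004 0 0 0 0;-1 0.001 -0.006 0 0 0 0;-1 0.002 -0.008 0 0 0 0;-1 0.002 -0.01 0 0 0 0"
}}

```text
clock: 25.02
eef_pos: [0.5137, 0.0665, 0.0254]
tool_rot: [0.637, 0.771, 0.002, -0.002]
ft_force: [-0.8, 8.1, 1.3]
grip_width: 0.0173
grasp_force: 59.1
```

>>> {"fn": "step_arm", "kwargs": {
  "targets": "-1 0 -0.002 0 0 0 0"
}}

```text
clock: 25.1
eef_pos: [0.5138, 0.0655, 0.0254]
tool_rot: [0.637, 0.771, 0.002, -0.002]
ft_force: [-1.4, 8.7, 0.0]
grip_width: 0.017
grasp_force: 59.0
```

>>> {"fn": "step_arm", "kwargs": {
  "targets": "-1 0 0.002 0 0 0 0;-1 -0.001 0.004 0 0 0 0;-1 -0.001 0.006 0 0 0 0;-1 -0.002 0.008 0 0 0 0;-1 -0.002 0.01 0 0 0 0"
}}

```text
clock: 25.52
eef_pos: [0.5135, 0.0657, 0.0255]
tool_rot: [0.638, 0.77, -0.002, 0.002]
ft_force: [1.1, -8.6, 2.1]
grip_width: 0.0167
grasp_force: 59.1
```

>>> {"fn": "step_arm", "kwargs": {
  "targets": "-1 0 0.002 0 0 0 0"
}}

```text
clock: 25.6
eef_pos: [0.5134, 0.0663, 0.0255]
tool_rot: [0.638, 0.77, -0.002, 0.002]
ft_force: [1.2, -8.2, 1.3]
grip_width: 0.0171
grasp_force: 59.1
```

Steady drag is about 8.4 N. Taking off about 1.4 N for the down-press and weight leaves a jaw load of roughly 5.8 N, mid-range and within the 6.4 N bound. I'll let go, back off and check.

>>> {"fn": "step_arm", "kwargs": {
  "targets": "-1 0 -0.003 0 0 0 0;-1 0 -0.003 0 0 0 0;1 0 -0.003 0 0 0 0;1 0 -0.003 0 0 0 0;1 0 -0.003 0 0 0 0;1 0 -0.003 0 0 0 0;1 0 -0.003 0 0 0 0;1 0 -0.003 0.08 0 0 0;1 0 -0.003 0.16 0 0 0;1 0 -0.003 0.22 0 0 0"
}}

```text
clock: 26.43
eef_pos: [0.5133, 0.0679, 0.1376]
tool_rot: [0.638, 0.77, 0.0, 0.0]
ft_force: [0.8, -0.3, -0.2]
grip_width: 0.0857
grasp_force: 0.0
```

>>> {"fn": "step_arm", "kwargs": {
  "targets": "1 -0.04 0.2 0.06 0 0 0;1 -0.04 0.2 0.06 0 0 0;1 -0.04 0.2 0.06 0 0 0;1 -0.04 0.2 0.06 0 0 0;1 -0.04 0.2 0.06 0 0 0;1 -0.04 0.2 0.06 0 0 0"
}}

```text
clock: 26.93
eef_pos: [0.4927, 0.1673, 0.165]
tool_rot: [0.637, 0.77, -0.001, -0.0]
ft_force: [-0.3, 0.5, -0.5]
grip_width: 0.0856
grasp_force: 0.0
```

Run:
```python
from h import *
a=save("wrist","w7.png"); o=bot.get_obs(); print(o["clock"],o["eef_pos"],o["ft_force"])
```

```text
26.9833 [0.49267814 0.16685333 0.16474476] [ 0.24237009 -0.39005392 -0.24893703]
```

View pics/w7.png

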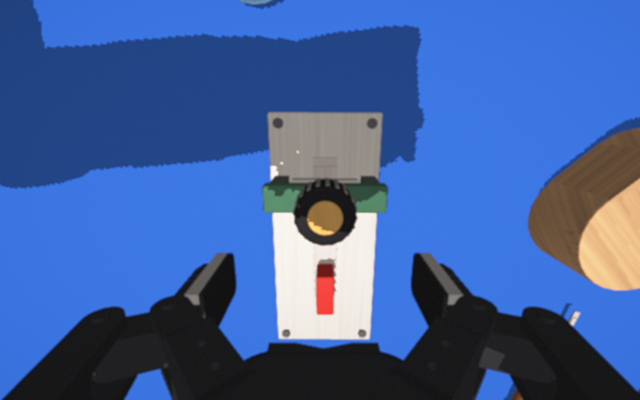

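The gauge lies straight on the midline: handle at (325,288), tip showing beyond the bridge at about (325,157). The gripper is clear, so I'm handing in.

```bash
python3 -c "
from workcell import bot
print(bot.job_done())"
```

```text
the job is handed in; nothing more can be done
None
```

I handed the job in at about 27 s with the gauge lying in the gap, its tip about 27 mm past the jaw's centre line, and a jaw load of about 5.8 N worked out from the pull test (a pull of roughly 7–8 N, a little over the 6 N target but within 3.5–9 N); no verdict came back.

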